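Run the watch under the case press and give the hand wheel one turn

ROBOT

A 6-joint arm with a two-finger parallel gripper is mounted at the origin on the work surface. World frame = base frame: x ahead of the robot, y to its left, z up, the work surface at z = 0. Lengths are in m, angles in rad, forces in N, time in s.
With the tool pointing down it reaches from about 0.325 to 0.775 m from the base axis. Payload 5.5 kg.
Tool frame: the origin (TCP) lies between the finger pads; the fingertips stand 22 mm ahead of it and the grasp point (between the pads) lies 3 mm ahead of it; z points along the fingers, y is the direction in which the jaws open and shut (so a half turn about z gives the same grasp; the last joint's range is limited). The gripper opens to 88 mm and grips with 3 to 60 N. Pads are 20 mm wide; open, the fingers measure 115 mm over their backs; the gripper's body (75 mm by 178 mm) begins 61 mm behind the grasp point.
Start: joints at [-1.171, 0.091, 1.231, -0, 1.82, -0.057], TCP at [0.265, -0.538, 0.222] pointing down, gripper open.
Joint ranges: [-2.87, 2.87], [-0.86, 2.18], [0.17, 2.46], [-1.51, 4.65], [0.06, 2.69], [-2.65, 2.65]. Speed limits (rad/s): [2.57, 2.57, 3.01, 3.14, 3.14, 3.14].

INTERFACE

Orientations are given as a 3x3 rotation matrix whose columns are the frame's x, y, z axes.
In Python, from workcell import ctrl, viewer gives the robot as it stands.
- The arm moves only by the tool send_rows, never from a script. Its argument "deltas" is a list that holds one entry, the list of rows, each a list of 5 numbers: the opening, from 0 (shut) to 1 (fully open), then the shift along the world's x, y, z in mm, then the turn about the world's z in rad. In form: [[[gripper, x, y, z, roll], ...]]. A call has 1 to 8 rows; each row is the pose to reach, as a shift and turn from the pose commanded when the call began; what a row does not reach only later rows make up. A row lasts 1/12 s, in which the tool goes at most 41.7 mm and 7.16 degrees, less where a joint would pass 70% of its speed; a pose out of reach is approached as far as the arm can. A call with a gripper value outside its range is refused whole. The fingers move at their own pace and stop on an object; "squeeze" is the grip in N (left out, the last holds). Time passes only in rows, so rows that repeat a pose let the fingers close. It gives the time, the measured TCP pose, the force and the opening at its end, in the units of the state.
- ctrl.observe(): the state, without advancing time (a new reading comes with each control period).
- viewer.camera(name): name is "scene" or "side" or "wrist"; returns the picture (400x640x3 uint8, blue, green, red); there is no depth.
- viewer.get_calibration(name): a dict with "intrinsics" (3x3 intrinsics, pixels), "k1" (the pictures are not rectified: a ray, as slopes to the right and down, at radius r is drawn at 1 + k1 r^2 times it, then the intrinsics apply), "view" (4x4, takes a point from world to camera coordinates). Camera axes: x right, y up, looking along -z (the intrinsics and any distortion apply to the point x, -y, -z); pixel columns grow to the right and rows downward; lengths in m; the calibration is good to about 2 mm. A picture is of the moment at which its call begins: read the wrist's pose just before it. get_calibration takes no time and is no camera call; for the wrist camera it gives the pose at the moment of the call.
- ctrl.hand_in(): hands the job in, once; it reports no verdict.
The state is a dict: "time": time; "joint_pos": joint angles; "joint_vel": joint speeds; "joint_efforts": joint torques, N m; "position": TCP position; "ee_rot": TCP orientation; "wrist_force": force on the tool from outside, world axes, zero at the start; "torque": the same for the moment, N m; "width": finger opening in m.
Only numpy, scipy, OpenCV 4.12 (cv2) and the standard library are available. Lean on these libraries where they do the work, as an engineer would, in place of code of your own. Each camera call takes 0.05 s, during which the arm holds its last target. There are 200 camera calls.

TASK

With the fingertips, push the blue plate of the press's slide until the watch is fully home under the pad; then push the hand wheel clockwise (seen from above) by its upright red handle through exactly one turn, so that the handle ends where it started. Push gently, do not grip or force anything, and leave the other things on the bench lying as they are.

Things in the scene. Friction and masses are not known exactly. Their poses are not given: they have to be found in the camera images.
- press: the grey watch case press, bolted to the bench: a foot with a column and an overhanging head (head top 135 mm above the bench) and a hand wheel on top. Its origin is on the bench, exactly below the vertical axis of the hand wheel. At yaw 0 its column stands on the +x side of the axis (out to 90 mm) and its slide bed runs out along its +y to 180 mm from the axis. It may stand turned about the vertical
- wheel (a joint): angle of the hand wheel in rad, growing clockwise as seen from above (the direction that lowers the ram; one turn = 6.283, 8 mm of ram travel). It starts somewhere between -0.6 and 0.6 and can turn on well past one turn, with stops only at -1.5 and 14. It is stiff enough to stay where it is left; pushing at the handle takes about 3 N
- wheel_handle (a point): centre of the top end of the upright red handle: a fixed cylinder 18 mm in diameter at the end of one spoke, its axis 60 mm from the wheel axis. Its top is 207 mm above the bench and it stands up 42 mm from the wheel's black rim, whose top is 163 mm above the bench (outer radius of the rim 66 mm; hub radius 13 mm, top 167 mm above the bench). Nothing else stands above the rim, so the way round is clear. It carries round with the wheel and does not spin by itself
- slide (a joint): position of the watch slide in m: 0 = pulled right out, 0.055 = fully home against its stop with the watch under the pressing pad. It grows as the slide moves along the press's -y. It starts between 0 and 0.02; friction about 2 N, no spring, stays where it is left
- push_plate (a point): middle of the top edge of the outer face of the blue push plate at the outer end of the slide. The plate is upright, 50 mm wide along the press's x, 8 mm thick, its top 66 mm above the bench and its foot 18 mm above the bench; its outer face looks along the press's +y, 140 mm from the wheel axis when home. The slide carries a watch fixed in a white holder. Push squarely on the outer face, along the press's -y
- screwdriver: a yellow-handled screwdriver, 150 mm long, lying on the bench near the press
- oil_bottle: a small oil bottle with a red cap, 32 mm in diameter, 55 mm tall, standing on the bench; origin at its foot
- loupe: a black eyeglass loupe, 36 mm in diameter, 34 mm tall, standing on the bench; origin at its foot
- loose_watch: a second, loose steel watch, 40 mm in diameter, 10 mm thick, lying on the bench; origin at its underside
- parts_dish: a small glass dish, 68 mm in diameter, 22 mm tall, on the bench; origin at its foot
- casing_block: a wooden casing block 130 x 200 x 30 mm with a round black cushion on it (48 mm high in all), on the bench; origin at the centre of its underside
- tweezers: steel tweezers, 130 mm long, 12 mm high, lying on the bench

How it is judged:
On the way, in this order (a step that is already met when the one before it is completed fails the run):
1. the slide is pushed fully home before the wheel is worked (value of joint slide above 0.052 m and value of joint wheel below 1.2 rad), for 0.2 s.
2. the wheel has gone half-way round clockwise with the slide home (value of joint slide above 0.052 m and value of joint wheel above 3.2 rad).
At the end, for the whole second after the job is handed in: the slide is home (within 3 mm of its stop) and the wheel is at rest one turn clockwise from its start, the handle within 10 mm of where it stood at first (value of joint slide above 0.052 m and distance of wheel_handle from where it was at the start of the episode below 0.01 m and value of joint wheel between 5.2 and 7.4 rad and velocity of joint wheel between -0.05 and 0.05 rad/s); the robot touches nothing.
It fails at once if the wheel is wound well past one turn (value of joint wheel above 7.6 rad).
It fails at once if the wheel is wound well back the wrong way (value of joint wheel below -1 rad).
It fails at once if the press is gripped hard or forced (over 50 N from the fingers) (contact force between the fingers and press above 50 N).
It fails at once if another thing on the bench is shifted more than 15 mm, lifted or knocked over (distance of any of screwdriver, oil_bottle, loupe, loose_watch, parts_dish, casing_block, tweezers from where it was at the start of the episode above 0.015 m or angle between any of oil_bottle, loupe's own z axis and vertical above 0.6 rad).
It also fails if it takes over 64 s, if anything falls off the work surface, if the arm or the gripper's body presses on something with over 40 N, if the wrist force passes 120 N, or if a joint passes its speed limit or range.

## Working session

There is one attempt and no reset: what is moved stays moved. The work goes in short steps, Python scripts to look and compute and a tool call to move; the robot and the scene stay as the last step left them, time stands still between calls to the robot, and variables do not carry over. Pictures are saved under pics/ and viewed, about 8 in all and at most 12, crops included, and the job is handed in when it is done.

Besides the shell and the picture viewer there is one more tool, called after "Call:" in YAML: its name, and indented under it one key for each argument. send_rows: Moves the arm, as the interface text tells. Its arguments: {"type":"object","properties":{"deltas":{"type":"array"},"squeeze":{"type":"number"}},"required":["deltas"]}

```bash
mkdir -p pics; cat > h.py <<'E'
import numpy as np, cv2
from workcell import ctrl, viewer
def snap(n,f):
    c=viewer.get_calibration(n); im=viewer.camera(n); cv2.imwrite('pics/'+f,im)
    np.savez('pics/'+n+'_cal.npz',**{k:np.array(v) for k,v in c.items()}); return im
def cal(n): return np.load('pics/'+n+'_cal.npz')
def ray(n,u,v):
    c=cal(n);K=c['intrinsics'];k=float(c['k1']);V=c['view']
    d=np.array([(u-K[0,2])/K[0,0],(v-K[1,2])/K[1,1]]);s=d.copy()
    for _ in range(30): s=d/(1+k*(s@s))
    R=V[:3,:3];return -R.T@V[:3,3], R.T@np.array([s[0],-s[1],-1])
def atz(n,u,v,z):
    o,d=ray(n,u,v);return o+d*(z-o[2])/d[2]
def proj(n,p):
    c=cal(n);K=c['intrinsics'];q=c['view'][:3,:3]@np.array(p)+c['view'][:3,3]
    s=np.array([q[0],-q[1]])/-q[2];s=s*(1+float(c['k1'])*(s@s));return K[0,0]*s[0]+K[0,2],K[1,1]*s[1]+K[1,2]
E
python3 - <<'E'
from h import *
for n in('scene','side','wrist'):snap(n,n+'0.png')
o=ctrl.observe();print(o['time'],o['position'],o['wrist_force'],o['ee_rot'],o['width'])
for n in('scene','side','wrist'):print(ray(n,320,200))
E
```

```text
0.15 [ 0.26454303 -0.53828111  0.22127387] [-0.63934045 -0.32677943 -0.27089925] [[ 8.97485225e-01  4.41044123e-01 -5.94629244e-04]
 [ 4.41044518e-01 -8.97484178e-01  1.37258425e-03]
 [ 7.16998764e-05 -1.49413205e-03 -9.99998881e-01]] 0.08792377870476771
(array([ 0.90217817, -0.49334115,  0.90282548]), array([-0.38797222,  0.48707061, -0.78256976]))
(array([1.26236343, 0.65935043, 0.79617246]), array([-0.61826258, -0.55710592, -0.5545545 ]))
(array([ 0.33557919, -0.50351943,  0.38465143]), array([-0.25491601, -0.12526818, -0.95883668]))
```

View pics/scene0.png

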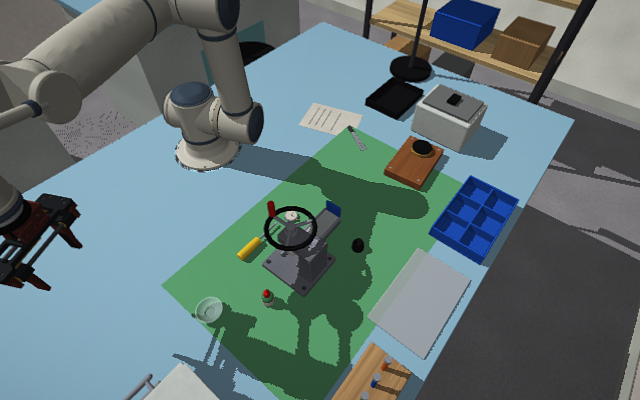

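View pics/side0.png

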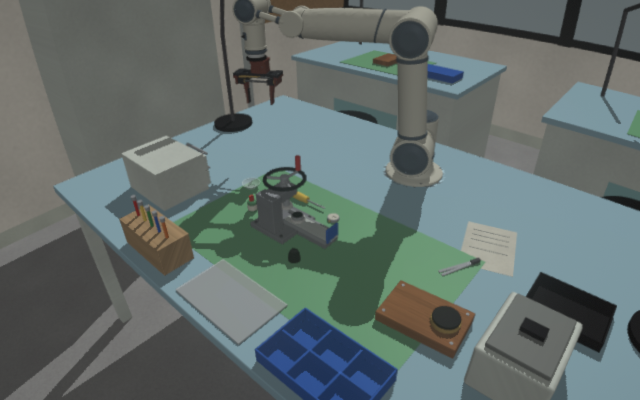

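The scene view shows the press at about (300,250), with the wheel centre near (291,228), the red handle at (271,208) and the blue plate at (333,208). The side view shows the wheel at (285,180), the handle at (297,160) and the blue plate at (333,230). I'll enlarge both.

```bash
python3 - <<'E'
from h import *
a=cv2.imread('pics/scene0.png')[180:310,230:370];b=cv2.imread('pics/side0.png')[145:275,225:365]
m=np.hstack([cv2.resize(x,(400,372),interpolation=cv2.INTER_CUBIC) for x in(a,b)])
cv2.imwrite('pics/crop0.png',m)
E
```

```text
(no output)
```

View pics/crop0.png

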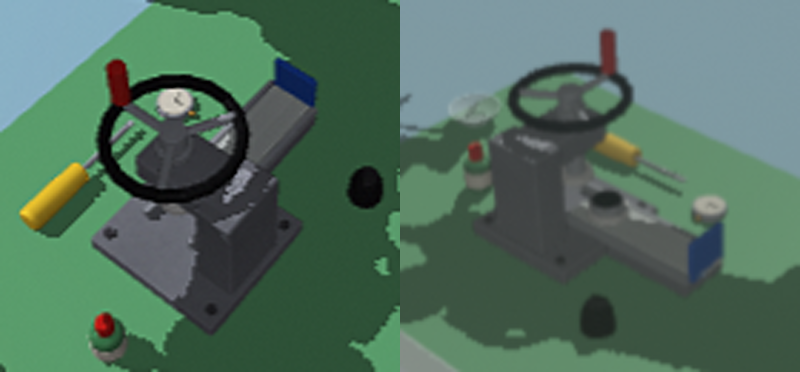

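```bash
python3 - <<'E'
from h import *
from scipy.optimize import least_squares
s=400/140
S=lambda u,v:(230+u/s,180+v/s)
D=lambda u,v:(225+(u-400)/s,145+v/s)
def pts(q):
    x,y,yaw,sl,w=q;c,n=np.cos(yaw),np.sin(yaw)
    P=lambda a,b,z:np.array([x+c*a-n*b,y+n*a+c*b,z])
    yo=.195-sl
    return P,[('scene',P(0,0,.158),S(173,138)),('side',P(0,0,.158),D(570.5,98)),
     ('scene',np.array([x+.06*np.cos(w),y+.06*np.sin(w),.207]),S(117,62)),('side',np.array([x+.06*np.cos(w),y+.06*np.sin(w),.207]),D(608,31)),
     ('scene',P(-.025,yo-.004,.066),S(277,60)),('scene',P(.025,yo-.004,.066),S(317,79)),
     ('side',P(.025,yo,.066),D(690,238)),('side',P(-.025,yo,.066),D(722,223)),('side',P(.025,yo,.018),D(690,281)),('side',P(-.025,yo,.018),D(721,263))]
f=lambda q:np.concatenate([np.array(proj(n,p))-m for n,p,m in pts(q)[1]])
g=atz('scene',*S(173,138),.158);h=atz('scene',*S(117,62),.207)
pl=atz('scene',*S(297,70),.066);print(g,h,pl)
d=pl-g
r=least_squares(f,[g[0],g[1],np.arctan2(d[1],d[0])-np.pi/2,.01,np.arctan2(h[1]-g[1],h[0]-g[0])])
print(r.x,r.fun.reshape(-1,2).round(1))
P=pts(r.x)[0];print('plate',P(0,.195-r.x[3],.066),'out dir',P(0,1,0)-P(0,0,0))
print('loupe',atz('scene',*S(366,187),.017),'watch',atz('scene',*S(175,100),.01),atz('side',*D(708,208),.01))
print('hand',h-g)
E
```

```text
[ 0.53296455 -0.14433812  0.158     ] [ 0.46873153 -0.1396754   0.207     ] [0.52910837 0.0402222  0.066     ]
[ 0.53079374 -0.14174516  0.01424257  0.01033938  3.1180251 ] [[ 0.  -1.1]
 [-0.6 -1.5]
 [ 0.4  0.6]
 [ 0.   0.1]
 [-0.4 -0.6]
 [-0.6  1.3]
 [ 0.1  2.5]
 [ 0.  -0.4]
 [ 0.1  0.7]
 [ 0.2 -1.3]]
plate [0.52816379 0.04289674 0.066     ] out dir [-0.01424208  0.99989858  0.        ]
loupe [ 0.64922974 -0.0010028   0.017     ] watch [ 0.42889039 -0.03770683  0.01      ] [ 0.43545347 -0.03270098  0.01      ]
hand [-0.06423302  0.00466272  0.049     ]
```

View pics/wrist0.png

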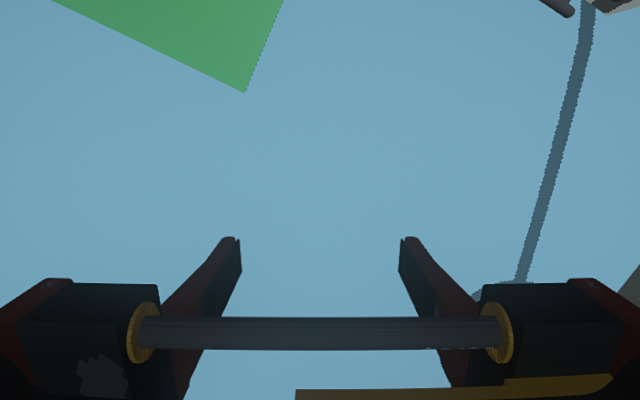

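The wrist view shows only bench and mat, nothing useful. The fit puts the press axis at about (0.531, -0.142) with yaw near 0.01. The plate face is at y≈0.043 (home ≈ -0.002), and the handle is on the base side. Next I'll shut the fingers, lift and cross over.

Call:
send_rows:
  deltas:
    - [[0, 10, 25, 12, 0.1], [0, 22, 56, 24, 0.2], [0, 36, 88, 36, 0.3], [0, 50, 120, 48, 0.4], [0, 64, 152, 60, 0.5], [0, 78, 184, 72, 0.6], [0, 92, 216, 80, 0.7], [0, 106, 248, 84, 0.8]]
  squeeze: 5

```text
time: 0.82
position: [0.3711, -0.289, 0.3074]
ee_rot: [[0.304, 0.953, 0.001], [0.953, -0.304, -0.001], [-0.001, 0.002, -1.0]]
wrist_force: [0.1, -1.2, -0.1]
width: 0.0378
```

Call:
send_rows:
  deltas:
    - [[0, 14, 32, 4, 0.08], [0, 28, 64, 4, 0.16], [0, 42, 96, 4, 0.24], [0, 56, 128, 4, 0.3], [0, 70, 160, 4, 0.31], [0, 84, 192, 4, 0.314], [0, 98, 224, 4, 0.314], [0, 112, 256, 4, 0.314]]

```text
time: 1.48
position: [0.4829, -0.0327, 0.31]
ee_rot: [[-0.0, 1.0, -0.0], [1.0, 0.0, -0.0], [-0.0, -0.0, -1.0]]
wrist_force: [0.4, 0.0, -0.5]
width: 0.0005
```

```bash
python3 - <<'E'
from h import *
o=ctrl.observe();print(o['time'],o['position'],o['ee_rot'].round(3) if hasattr(o['ee_rot'],'round') else o['ee_rot'],o['width'],o['wrist_force'])
snap('wrist','w1.png')
for p in [(.531,-.142,.167),(.471,-.14,.207),(.528,.043,.066)]:print(proj('wrist',p))
E
```

```text
1.4833 [ 0.4829117  -0.03271575  0.30996814] [[-0.  1. -0.]
 [ 1.  0. -0.]
 [-0. -0. -1.]] 0.0005369140501727402 [ 0.38287051  0.02888043 -0.47939661]
(np.float64(364.6139272462424), np.float64(286.741783124218))
(np.float64(307.92274785196264), np.float64(307.36137257829546))
(np.float64(357.19063796474455), np.float64(107.83111153184554))
```

View pics/w1.png

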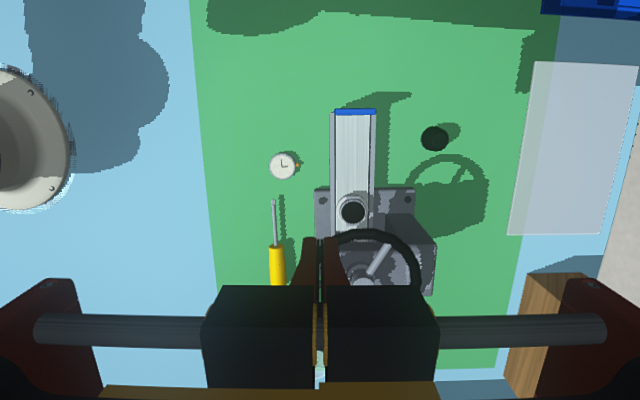

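The wrist view shows the blue plate's top edge at (335–377, 109), where I predicted (357, 108), so the fit holds. The loose watch at (283,165) and the loupe at (435,139) are clear of the path. I'll go in front of the plate and down.

Call:
send_rows:
  deltas:
    - [[0, 12, 30, 0, 0], [0, 24, 60, 0, 0], [0, 36, 90, 0, 0], [0, 46, 118, -5, 0], [0, 46, 118, -35, 0], [0, 46, 118, -70, 0], [0, 46, 118, -105, 0], [0, 46, 118, -140, 0]]

```text
time: 2.2
position: [0.5284, 0.0836, 0.1683]
ee_rot: [[-0.001, 1.0, -0.0], [1.0, 0.001, -0.0], [-0.0, -0.0, -1.0]]
wrist_force: [-1.0, 0.2, -0.3]
width: 0.0006
```

Call:
send_rows:
  deltas:
    - [[0, 0, 0, -35, 0], [0, 0, 0, -70, 0], [0, 0, 0, -95, 0], [0, 0, 0, -108, 0], [0, 0, -6, -108, 0], [0, 0, -14, -108, 0], [0, 0, -22, -108, 0], [0, 0, -28, -108, 0]]

```text
time: 2.87
position: [0.5301, 0.0543, 0.0648]
ee_rot: [[0.001, 1.0, 0.004], [1.0, -0.001, -0.0], [-0.0, 0.004, -1.0]]
wrist_force: [0.4, 0.6, -0.1]
width: 0.0005
```

Call:
send_rows:
  deltas:
    - [[0, 0, -3, 0, 0], [0, 0, -6, 0, 0], [0, 0, -9, 0, 0], [0, 0, -12, 0, 0], [0, 0, -15, 0, 0], [0, 0, -18, 0, 0], [0, 0, -21, 0, 0], [0, 0, -24, 0, 0]]

```text
time: 3.53
position: [0.5286, 0.0313, 0.0621]
ee_rot: [[-0.0, 1.0, -0.0], [1.0, 0.0, 0.0], [0.0, -0.0, -1.0]]
wrist_force: [0.9, 1.7, 1.0]
width: 0.0005
```

Call:
send_rows:
  deltas:
    - [[0, 0, -3, 0, 0], [0, 0, -6, 0, 0], [0, 0, -9, 0, 0], [0, 0, -12, 0, 0], [0, 0, -15, 0, 0], [0, 0, -17, 0, 0], [0, 0, -18, 0, 0], [0, 0, -19, 0, 0]]

```text
time: 4.2
position: [0.5286, 0.0123, 0.0621]
ee_rot: [[0.0, 1.0, -0.0], [1.0, -0.0, 0.0], [0.0, -0.0, -1.0]]
wrist_force: [2.0, 2.0, 1.1]
width: 0.0006
```

Call:
send_rows:
  deltas:
    - [[0, 0, -1, 0, 0], [0, 0, -2, 0, 0], [0, 0, -2, 0, 0]]

```text
time: 4.45
position: [0.5286, 0.0103, 0.062]
ee_rot: [[0.0, 1.0, -0.0], [1.0, -0.0, -0.0], [-0.0, -0.0, -1.0]]
wrist_force: [2.1, 1.6, -0.3]
width: 0.0005
```

Call:
send_rows:
  deltas:
    - [[0, 0, -1, 0, 0], [0, 0, -1, 0, 0]]

```text
time: 4.62
position: [0.5285, 0.0094, 0.062]
ee_rot: [[0.0, 1.0, -0.0], [1.0, -0.0, -0.0], [-0.0, -0.0, -1.0]]
wrist_force: [1.3, 1.9, 0.5]
width: 0.0003
```

Call:
send_rows:
  deltas:
    - [[0, 0, -1, 0, 0], [0, 0, -2, 0, 0]]

```text
time: 4.78
position: [0.5285, 0.0088, 0.0621]
ee_rot: [[-0.001, 1.0, -0.0], [1.0, 0.001, 0.003], [0.003, -0.0, -1.0]]
wrist_force: [0.6, 9.0, 0.5]
width: 0.0007
```

Call:
send_rows:
  deltas:
    - [[0, 0, -1, 0, 0], [0, 0, -1, 0, 0]]

```text
time: 4.95
position: [0.5285, 0.0088, 0.0621]
ee_rot: [[-0.001, 1.0, -0.0], [1.0, 0.001, 0.005], [0.005, -0.0, -1.0]]
wrist_force: [2.0, 9.5, 0.3]
width: 0.0004
```

Call:
send_rows:
  deltas:
    - [[0, 0, -1, 0, 0], [0, 0, -1, 0, 0]]

```text
time: 5.12
position: [0.5285, 0.0087, 0.0621]
ee_rot: [[-0.002, 1.0, -0.0], [1.0, 0.002, 0.006], [0.006, -0.0, -1.0]]
wrist_force: [1.6, 12.4, -0.2]
width: 0.0009
```

The slide is stopped: y is stuck at 0.0087 with the force up to 12 N. I'll back off, rise, and cross to the south of the wheel to look at the handle.

Call:
send_rows:
  deltas:
    - [[0, 0, 8, 0, 0], [0, 0, 20, 0, 0], [0, 0, 36, 10, 0], [0, 0, 38, 45, 0], [0, 0, 38, 85, 0], [0, 0, 38, 125, 0], [0, 0, 38, 165, 0], [0, 0, 38, 205, 0]]

```text
time: 5.78
position: [0.528, 0.0436, 0.2689]
ee_rot: [[0.0, 1.0, -0.001], [1.0, -0.0, -0.001], [-0.001, -0.001, -1.0]]
wrist_force: [1.0, 0.4, 0.6]
width: 0.0009
```

Call:
send_rows:
  deltas:
    - [[0, 0, -5, 35, 0], [0, -4, -40, 45, 0], [0, -8, -80, 45, 0], [0, -12, -120, 45, 0], [0, -16, -160, 45, 0], [0, -20, -200, 45, 0], [0, -24, -240, 45, 0], [0, -28, -280, 45, 0]]

```text
time: 6.45
position: [0.4999, -0.2382, 0.312]
ee_rot: [[0.001, 1.0, -0.001], [1.0, -0.001, -0.001], [-0.001, -0.001, -1.0]]
wrist_force: [1.4, 1.4, 0.1]
width: 0.0002
```

Call:
send_rows:
  deltas:
    - [[0, 0, -35, 0, 0], [0, 0, -35, 0, 0]]

```text
time: 6.62
position: [0.4993, -0.2769, 0.3101]
ee_rot: [[0.007, 1.0, -0.004], [1.0, -0.007, -0.001], [-0.001, -0.004, -1.0]]
wrist_force: [0.5, -0.3, -1.1]
width: 0.0006
```

```bash
python3 - <<'E'
from h import *
o=ctrl.observe();print(o['time'],o['position'])
im=snap('wrist','w2.png');snap('scene','s2.png');snap('side','d2.png')
for p in [(.531,-.142,.167),(.471,-.14,.207),(.528,-.002,.066)]:print(proj('wrist',p))
E
```

```text
6.6167 [ 0.49927042 -0.27688183  0.31014433]
(np.float64(356.34752327094066), np.float64(38.555205376574946))
(np.float64(282.0865716402042), np.float64(26.046806210415866))
(np.float64(345.8652501531933), np.float64(-81.20800705023092))
```

View pics/w2.png

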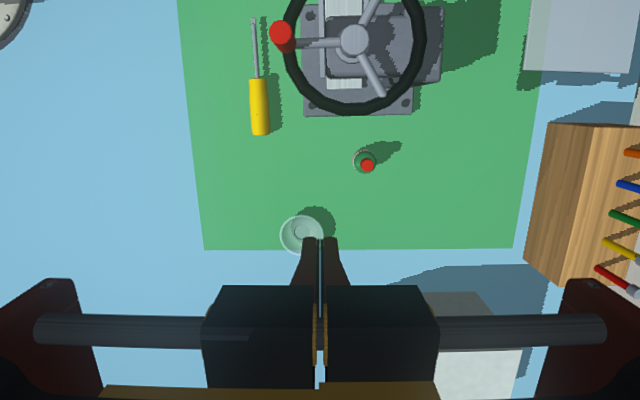

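The wrist view now shows the whole wheel, with the hub at (355,40) and the handle top at (281,32). I'll use this to refine both positions.

```bash
python3 - <<'E'
from h import *
im=cv2.imread('pics/w2.png').astype(int)
m=(im[...,2]>150)&(im[...,1]<70)&(im[...,0]<70);m[100:]=0
ys,xs=np.nonzero(m);print(xs.min(),xs.max(),ys.min(),ys.max())
c=((im[...,2]>im[...,1]*2.2)&(im[...,2]>60)).astype(np.uint8);c[100:]=0
ys,xs=np.nonzero(c);print(xs.min(),xs.max(),ys.min(),ys.max())
hub=atz('wrist',355,39.5,.167);print('hub',hub)
h=atz('wrist',281,32,.207);print('handle',h,h-hub,np.hypot(*(h-hub)[:2]))
c=cv2.imread('pics/w2.png')[0:130,240:460];a=cv2.imread('pics/d2.png')[145:275,225:365]
cv2.imwrite('pics/c2.png',np.hstack([cv2.resize(c,(660,390),interpolation=2)]))
cv2.imwrite('pics/c3.png',cv2.resize(a,(560,520),interpolation=2))
E
```

```text
269 290 20 43
269 291 20 52
hub [ 0.52984057 -0.14276343  0.167     ]
handle [ 0.47003962 -0.14413725  0.207     ] [-0.05980095 -0.00137383  0.04      ] 0.05981673178297508
```

View pics/c2.png

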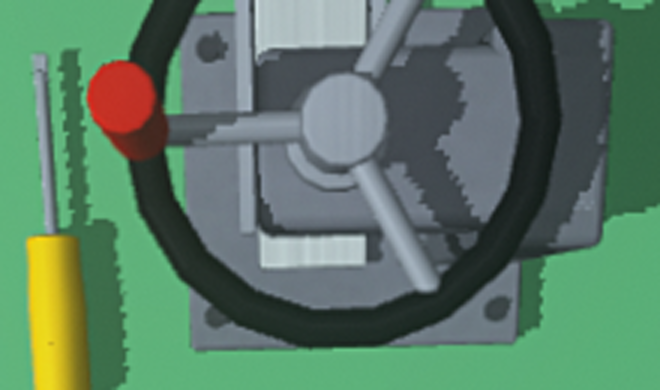

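Refined: wheel axis (0.530, -0.1425), handle (0.470, -0.144), at about 181°. I'll descend south of the handle.

Call:
send_rows:
  deltas:
    - [[0, -8, 30, -20, 0], [0, -14, 60, -45, 0], [0, -19, 90, -75, 0], [0, -19, 100, -100, 0], [0, -19, 100, -108, 0], [0, -19, 100, -108, 0]]

```text
time: 7.27
position: [0.4809, -0.1696, 0.2022]
ee_rot: [[-0.003, 1.0, -0.003], [1.0, 0.003, 0.001], [0.001, -0.003, -1.0]]
wrist_force: [-0.3, 0.2, 0.3]
width: 0.0003
```

```bash
python3 - <<'E'
from h import *
o=ctrl.observe();p=np.array(o['position'])*1000;print(o['time'],p,o['wrist_force'])
c=np.array([530,-142.5])
phi=np.r_[210,205,200:-160:-6,-160];q=c+60*np.c_[np.cos(np.deg2rad(phi)),np.sin(np.deg2rad(phi))]
base=p[:2]
for i in range(0,len(phi),8):
    print(phi[i:i+8].astype(int)[[0,-1]],[[0,*map(int,(r-base).round()),0,0] for r in q[i:i+8]])
    base=base+(q[i:i+8][-1]-base).round()
E
```

```text
7.2667 [ 480.85640584 -169.55533968  202.15228741] [-0.26279267  0.2189531   0.27897903]
[210 170] [[0, -3, -3, 0, 0], [0, -5, 2, 0, 0], [0, -7, 7, 0, 0], [0, -9, 13, 0, 0], [0, -10, 19, 0, 0], [0, -11, 25, 0, 0], [0, -11, 31, 0, 0], [0, -10, 37, 0, 0]]
[164 122] [[0, 1, 7, 0, 0], [0, 4, 13, 0, 0], [0, 6, 18, 0, 0], [0, 9, 24, 0, 0], [0, 13, 29, 0, 0], [0, 17, 33, 0, 0], [0, 22, 37, 0, 0], [0, 27, 41, 0, 0]]
[116  74] [[0, 6, 3, 0, 0], [0, 12, 5, 0, 0], [0, 18, 7, 0, 0], [0, 24, 8, 0, 0], [0, 30, 9, 0, 0], [0, 36, 9, 0, 0], [0, 43, 8, 0, 0], [0, 49, 7, 0, 0]]
[68 26] [[0, 6, -2, 0, 0], [0, 11, -5, 0, 0], [0, 17, -8, 0, 0], [0, 22, -12, 0, 0], [0, 26, -16, 0, 0], [0, 30, -21, 0, 0], [0, 34, -26, 0, 0], [0, 37, -32, 0, 0]]
[ 20 -22] [[0, 3, -5, 0, 0], [0, 4, -11, 0, 0], [0, 6, -18, 0, 0], [0, 6, -24, 0, 0], [0, 6, -30, 0, 0], [0, 5, -36, 0, 0], [0, 4, -42, 0, 0], [0, 2, -48, 0, 0]]
[-28 -70] [[0, -3, -6, 0, 0], [0, -6, -11, 0, 0], [0, -10, -17, 0, 0], [0, -14, -21, 0, 0], [0, -19, -25, 0, 0], [0, -24, -29, 0, 0], [0, -30, -32, 0, 0], [0, -35, -34, 0, 0]]
[ -76 -118] [[0, -6, -2, 0, 0], [0, -13, -3, 0, 0], [0, -19, -4, 0, 0], [0, -25, -4, 0, 0], [0, -31, -3, 0, 0], [0, -37, -2, 0, 0], [0, -43, 0, 0, 0], [0, -49, 3, 0, 0]]
[-124 -160] [[0, -5, 3, 0, 0], [0, -10, 7, 0, 0], [0, -15, 11, 0, 0], [0, -19, 16, 0, 0], [0, -23, 21, 0, 0], [0, -26, 27, 0, 0], [0, -28, 33, 0, 0]]
```

Call:
send_rows:
  deltas:
    - [[0, -3, 0, 0, 0], [0, -5, 3, 0, 0], [0, -7, 7, 0, 0], [0, -9, 13, 0, 0], [0, -10, 19, 0, 0], [0, -11, 25, 0, 0], [0, -11, 31, 0, 0], [0, -10, 37, 0, 0]]

```text
time: 7.93
position: [0.4725, -0.1348, 0.2065]
ee_rot: [[0.001, 1.0, 0.005], [1.0, -0.001, -0.003], [-0.003, 0.005, -1.0]]
wrist_force: [1.6, -3.7, 6.1]
width: 0.0003
```

Call:
send_rows:
  deltas:
    - [[0, 1, 7, 0, 0], [0, 4, 13, 0, 0], [0, 6, 18, 0, 0], [0, 9, 24, 0, 0], [0, 13, 29, 0, 0], [0, 17, 33, 0, 0], [0, 22, 37, 0, 0], [0, 27, 41, 0, 0]]

```text
time: 8.6
position: [0.499, -0.0938, 0.2068]
ee_rot: [[0.001, 1.0, 0.003], [1.0, -0.001, -0.002], [-0.002, 0.003, -1.0]]
wrist_force: [-1.4, -3.8, 8.8]
width: 0.0006
```

The tool rose 4.6 mm with about 8 N pushing up, which I did not expect. I'll look before going on.

```bash
python3 - <<'E'
from h import *
o=ctrl.observe();print(o['position'],o['wrist_force'],o['torque'],o['joint_pos'])
snap('wrist','w3.png');snap('scene','s3.png');snap('side','d3.png')
a=cv2.imread('pics/s3.png')[120:300,210:390];b=cv2.imread('pics/d3.png')[110:290,200:380]
cv2.imwrite('pics/c4.png',np.hstack([cv2.resize(x,(400,400),interpolation=2) for x in(a,b)]))
E
```

```text
[ 0.49899072 -0.09379731  0.20675235] [-1.3986543  -3.7956284   8.77090952] [-0.73192166  0.17164064  0.01154832] [-2.51828697e-01 -1.63242726e-01  1.50621213e+00 -1.47351136e-03
  1.79512388e+00 -2.51313238e-01]
```

View pics/c4.png

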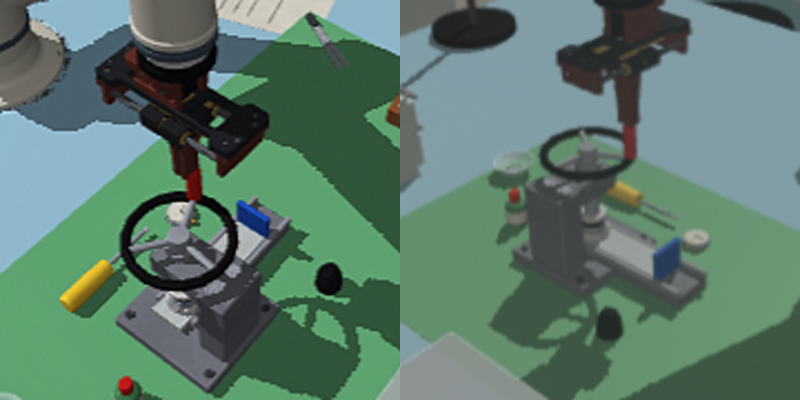

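```bash
python3 - <<'E'
from h import *
for n,(u0,v0) in(('scene',(210,120)),('side',(200,110))):
    f=lambda p:tuple(np.round((np.array(proj(n,p))-(u0,v0))*400/180+((400,0) if n=='side' else (0,0))).astype(int))
    for a in(122,110,100,90):
        x,y=.53+.06*np.cos(np.deg2rad(a)),-.1425+.06*np.sin(np.deg2rad(a));print(n,a,'top',f((x,y,.207)),'foot',f((x,y,.165)))
    print(' tip',f((.499,-.0938,.185)),'corner +x+y',f((.5125,-.0838,.185)))
    im=cv2.imread('pics/'+('s3' if n=='scene' else 'd3')+'.png').astype(int)[v0:v0+180,u0:u0+180]
    m=((im[...,2]>150 if n=='scene' else im[...,2]>90)&(im[...,1]<60)).astype(np.uint8)
    k,l,st,c=cv2.connectedComponentsWithStats(m)
    for s in st[1:]:
        if s[4]>8: print(' red comp',np.round(s[:4]*400/180))
E
```

```text
scene 122 top (np.int64(185), np.int64(168)) foot (np.int64(187), np.int64(192))
scene 110 top (np.int64(196), np.int64(170)) foot (np.int64(198), np.int64(194))
scene 100 top (np.int64(205), np.int64(174)) foot (np.int64(206), np.int64(197))
scene 90 top (np.int64(212), np.int64(178)) foot (np.int64(213), np.int64(201))
 tip (np.int64(185), np.int64(182)) corner +x+y (np.int64(200), np.int64(183))
 red comp [118. 378.  13.  11.]
side 122 top (np.int64(630), np.int64(121)) foot (np.int64(631), np.int64(149))
side 110 top (np.int64(627), np.int64(126)) foot (np.int64(628), np.int64(154))
side 100 top (np.int64(623), np.int64(129)) foot (np.int64(624), np.int64(157))
side 90 top (np.int64(618), np.int64(132)) foot (np.int64(619), np.int64(161))
 tip (np.int64(629), np.int64(135)) corner +x+y (np.int64(627), np.int64(142))
 red comp [224. 127.  11.  31.]
 red comp [111. 191.   7.  11.]
```

```bash
python3 - <<'E'
from h import *
a=cv2.imread('pics/s3.png')[165:235,260:330];b=cv2.imread('pics/d3.png')[130:200,260:330]
cv2.imwrite('pics/c5.png',np.hstack([cv2.resize(x,(400,400),interpolation=2) for x in(a,b)]))
E
```

```text
(no output)
```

View pics/c5.png

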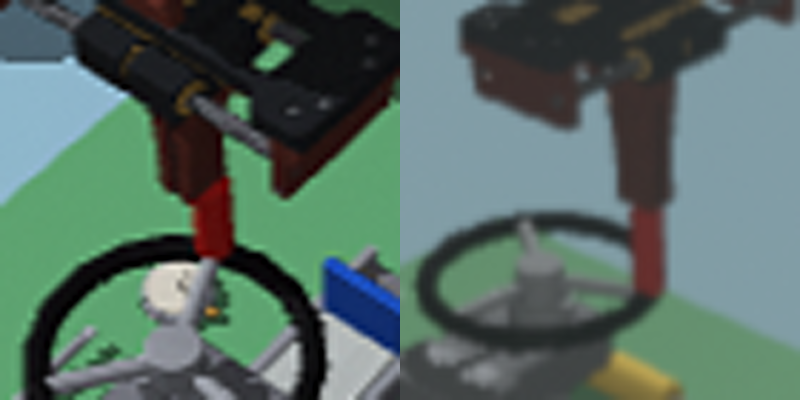

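The crops show the whole red handle standing below the finger. The finger is sitting on the handle's top and dragging it, so the real fingertip must be higher than 22 mm ahead of the TCP. I'll check where the tips lie in the wrist camera.

```bash
python3 - <<'E'
from h import *
# pose when the last wrist picture w3 was taken
p=np.array([.49899,-.0938,.20675])
for d in(-.02,0,.01,.022,.03):
    print(d,[tuple(np.round(proj('wrist',p+[a,b,-d]),0)) for a,b in((-.0135,.01),(.0135,.01),(0,-.01))])
for a in(.185,.195,.205):
  print(a,[ [tuple(np.round(proj(n,p*[1,1,0]+[dx,dy,a]),1)) for dx,dy in((.0135,-.01),(.0135,.01),(-.0135,.01),(-.0135,-.01))] for n in('scene','side')])
E
```

```text
-0.02 [(np.float64(294.0), np.float64(253.0)), (np.float64(349.0), np.float64(253.0)), (np.float64(321.0), np.float64(289.0))]
0 [(np.float64(296.0), np.float64(237.0)), (np.float64(346.0), np.float64(237.0)), (np.float64(321.0), np.float64(270.0))]
0.01 [(np.float64(297.0), np.float64(230.0)), (np.float64(344.0), np.float64(230.0)), (np.float64(321.0), np.float64(261.0))]
0.022 [(np.float64(299.0), np.float64(223.0)), (np.float64(343.0), np.float64(223.0)), (np.float64(321.0), np.float64(253.0))]
0.03 [(np.float64(299.0), np.float64(218.0)), (np.float64(342.0), np.float64(218.0)), (np.float64(321.0), np.float64(247.0))]
0.185 [[(np.float64(294.8), np.float64(207.2)), (np.float64(300.1), np.float64(202.3)), (np.float64(292.0), np.float64(197.0)), (np.float64(286.7), np.float64(201.8))], [(np.float64(297.2), np.float64(171.6)), (np.float64(302.2), np.float64(173.8)), (np.float64(308.5), np.float64(170.3)), (np.float64(303.6), np.float64(168.1))]]
0.195 [[(np.float64(294.6), np.float64(204.7)), (np.float64(300.0), np.float64(199.8)), (np.float64(291.8), np.float64(194.5)), (np.float64(286.4), np.float64(199.3))], [(np.float64(297.0), np.float64(168.6)), (np.float64(302.1), np.float64(170.8)), (np.float64(308.5), np.float64(167.3)), (np.float64(303.5), np.float64(165.1))]]
0.205 [[(np.float64(294.4), np.float64(202.2)), (np.float64(299.8), np.float64(197.3)), (np.float64(291.6), np.float64(191.9)), (np.float64(286.2), np.float64(196.7))], [(np.float64(296.9), np.float64(165.6)), (np.float64(301.9), np.float64(167.8)), (np.float64(308.4), np.float64(164.3)), (np.float64(303.3), np.float64(162.1))]]
```

View pics/w3.png

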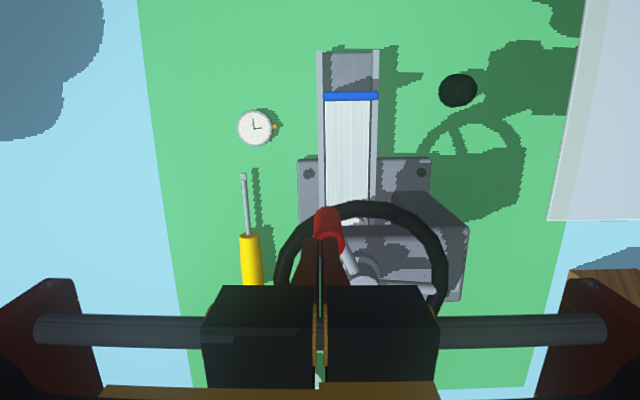

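The tips appear at row 238, so with the fingers shut they lie at about TCP height, not 22 mm ahead. They have been riding on the handle top, and the handle is now near 111°. I'll lift, step back behind it, and go down 16 mm lower than before.

Call:
send_rows:
  deltas:
    - [[0, 0, 0, 8, 0], [0, 0, 0, 16, 0], [0, -10, -9, 16, 0], [0, -21, -19, 16, 0], [0, -22, -20, 5, 0], [0, -22, -20, -8, 0], [0, -22, -20, -16, 0], [0, -22, -20, -16, 0]]

```text
time: 9.42
position: [0.4755, -0.1129, 0.1843]
ee_rot: [[-0.0, 1.0, -0.005], [1.0, 0.0, 0.002], [0.002, -0.005, -1.0]]
wrist_force: [0.4, 0.4, -0.7]
width: 0.0001
```

```bash
python3 - <<'E'
from h import *
o=ctrl.observe();p=np.array(o['position'])*1000;print(o['time'],p,o['wrist_force'])
c=np.array([530,-142.5])
phi=np.r_[146:-160:-6,-160];q=c+60*np.c_[np.cos(np.deg2rad(phi)),np.sin(np.deg2rad(phi))]
base=p[:2]
for i in range(0,len(phi),8):
    print(phi[i:i+8].astype(int)[[0,-1]],[[0,*map(int,(r-base).round()),0,0] for r in q[i:i+8]])
    base=base+(q[i:i+8][-1]-base).round()
E
```

```text
9.4167 [ 475.48277274 -112.89845108  184.29735019] [ 0.44563544  0.35468893 -0.72924343]
[146 104] [[0, 5, 4, 0, 0], [0, 9, 9, 0, 0], [0, 13, 14, 0, 0], [0, 18, 18, 0, 0], [0, 23, 21, 0, 0], [0, 28, 24, 0, 0], [0, 34, 27, 0, 0], [0, 40, 29, 0, 0]]
[98 56] [[0, 6, 1, 0, 0], [0, 12, 1, 0, 0], [0, 19, 1, 0, 0], [0, 25, 0, 0, 0], [0, 31, -1, 0, 0], [0, 37, -3, 0, 0], [0, 43, -6, 0, 0], [0, 48, -9, 0, 0]]
[50  8] [[0, 5, -4, 0, 0], [0, 10, -8, 0, 0], [0, 14, -13, 0, 0], [0, 17, -18, 0, 0], [0, 20, -23, 0, 0], [0, 23, -29, 0, 0], [0, 25, -35, 0, 0], [0, 26, -41, 0, 0]]
[  2 -40] [[0, 0, -7, 0, 0], [0, 0, -13, 0, 0], [0, 0, -19, 0, 0], [0, -2, -25, 0, 0], [0, -4, -31, 0, 0], [0, -7, -37, 0, 0], [0, -10, -42, 0, 0], [0, -14, -47, 0, 0]]
[-46 -88] [[0, -4, -5, 0, 0], [0, -9, -9, 0, 0], [0, -14, -12, 0, 0], [0, -19, -16, 0, 0], [0, -25, -18, 0, 0], [0, -31, -20, 0, 0], [0, -37, -21, 0, 0], [0, -43, -22, 0, 0]]
[ -94 -136] [[0, -7, 1, 0, 0], [0, -13, 1, 0, 0], [0, -19, 3, 0, 0], [0, -25, 5, 0, 0], [0, -31, 7, 0, 0], [0, -36, 11, 0, 0], [0, -41, 14, 0, 0], [0, -46, 19, 0, 0]]
[-142 -160] [[0, -4, 4, 0, 0], [0, -7, 10, 0, 0], [0, -10, 15, 0, 0], [0, -13, 21, 0, 0]]
```

Call:
send_rows:
  deltas:
    - [[0, 5, 4, 0, 0], [0, 9, 9, 0, 0], [0, 13, 14, 0, 0], [0, 18, 18, 0, 0], [0, 23, 21, 0, 0], [0, 28, 24, 0, 0], [0, 34, 27, 0, 0], [0, 40, 29, 0, 0]]

```text
time: 10.08
position: [0.5172, -0.0842, 0.1882]
ee_rot: [[-0.0, 1.0, -0.0], [1.0, 0.0, -0.0], [-0.0, -0.0, -1.0]]
wrist_force: [-3.5, -2.9, 0.8]
width: 0.0008
```

```bash
python3 - <<'E'
from h import *
o=ctrl.observe();print(o['position'],o['wrist_force'])
snap('scene','s5.png');snap('side','d5.png')
a=cv2.imread('pics/s5.png')[155:255,250:350];b=cv2.imread('pics/d5.png')[120:220,245:345]
cv2.imwrite('pics/c6.png',np.hstack([cv2.resize(x,(400,400),interpolation=2) for x in(a,b)]))
E
```

```text
[ 0.51716417 -0.08417802  0.18818467] [-3.46368789 -2.89336716  0.76790042]
```

View pics/c6.png

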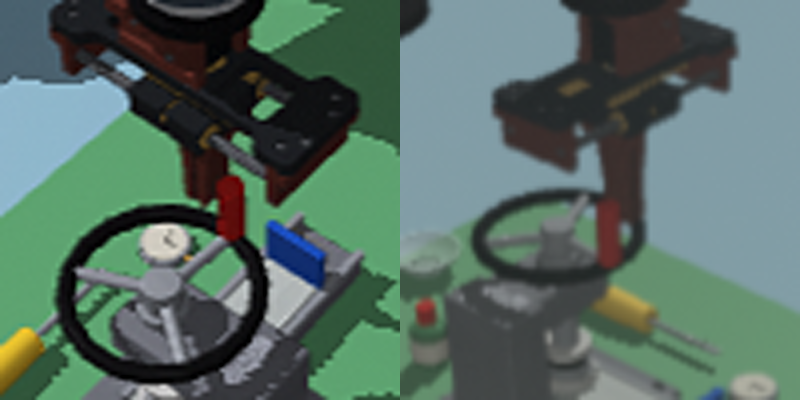

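The handle now stands beside the finger, with the tip below its top and a side force of about 4.5 N, as it should be. I'll continue round.

Call:
send_rows:
  deltas:
    - [[0, 6, 1, 0, 0], [0, 12, 1, 0, 0], [0, 19, 1, 0, 0], [0, 25, 0, 0, 0], [0, 31, -1, 0, 0], [0, 37, -3, 0, 0], [0, 43, -6, 0, 0], [0, 48, -9, 0, 0]]

```text
time: 10.85
position: [0.5618, -0.0971, 0.1877]
ee_rot: [[0.005, 1.0, -0.009], [1.0, -0.005, -0.006], [-0.006, -0.009, -1.0]]
wrist_force: [-21.7, -13.6, 4.9]
width: 0.0004
```

Call:
send_rows:
  deltas:
    - [[0, 5, -4, 0, 0], [0, 10, -8, 0, 0], [0, 14, -13, 0, 0], [0, 17, -18, 0, 0], [0, 20, -23, 0, 0], [0, 23, -29, 0, 0], [0, 25, -35, 0, 0], [0, 26, -41, 0, 0]]

```text
time: 11.52
position: [0.5911, -0.1342, 0.1879]
ee_rot: [[-0.001, 1.0, -0.0], [1.0, 0.001, 0.001], [0.001, -0.0, -1.0]]
wrist_force: [-2.5, 3.7, -0.5]
width: 0.0008
```

Call:
send_rows:
  deltas:
    - [[0, 0, -7, 0, 0], [0, 0, -13, 0, 0], [0, 0, -19, 0, 0], [0, -2, -25, 0, 0], [0, -4, -31, 0, 0], [0, -7, -37, 0, 0], [0, -10, -42, 0, 0], [0, -14, -47, 0, 0]]

```text
time: 12.18
position: [0.5771, -0.1822, 0.1884]
ee_rot: [[-0.0, 1.0, 0.002], [1.0, 0.0, -0.001], [-0.001, 0.002, -1.0]]
wrist_force: [2.4, 3.1, -0.1]
width: 0.0005
```

Call:
send_rows:
  deltas:
    - [[0, -4, -5, 0, 0], [0, -9, -9, 0, 0], [0, -14, -12, 0, 0], [0, -19, -16, 0, 0], [0, -25, -18, 0, 0], [0, -31, -20, 0, 0], [0, -37, -21, 0, 0], [0, -43, -22, 0, 0]]

```text
time: 12.85
position: [0.5332, -0.2034, 0.1882]
ee_rot: [[-0.0, 1.0, 0.0], [1.0, 0.0, 0.0], [0.0, 0.0, -1.0]]
wrist_force: [3.5, 2.5, -0.3]
width: 0.0004
```

```bash
cat > fh.py <<'E'
from h import *
from scipy.optimize import least_squares
def handle():
    "handle angle seen from above about the known axis, from red blobs (scene, side)"
    out={}
    for n in('scene','side'):
        im=snap(n,n+'_h.png').astype(int);b=None
        m=((im[...,2]>85)&(im[...,2]>2.6*im[...,1])&(im[...,2]>2.2*im[...,0])).astype(np.uint8)
        k,l,st,c=cv2.connectedComponentsWithStats(m)
        for i in range(1,k):
            if st[i,4]<15: continue
            f=lambda a:np.array(proj(n,[.53+.06*np.cos(a[0]),-.1425+.06*np.sin(a[0]),.186]))-c[i]
            r=min((least_squares(f,[a]) for a in np.arange(0,6.3,.7)),key=lambda r:r.cost)
            if b is None or r.cost<b[1]: b=(np.rad2deg(r.x[0])%360,r.cost,st[i].tolist())
        out[n]=b
    return out
E
python3 - <<'E'
from fh import *
o=ctrl.observe();print(o['time'],o['position'],o['wrist_force']);print(handle())
E
```

```text
12.85 [ 0.53315113 -0.20337678  0.18816578] [ 3.53113347  2.48018841 -0.30489542]
{'scene': (np.float64(291.6309898200159), np.float64(1449.6966443592687), [263, 290, 7, 7, 35]), 'side': None}
```

The force reached 25 N (limit 50 N) where the fixed face pressed too radially. For the last part I'll turn the tool so that a face stays square to the handle's path.

```bash
python3 - <<'E'
from h import *
c=np.array([530,-142.5]);base=np.array([531,-202.5])+[1,0];r0=0
phi=np.r_[275,278,278,278,274:204:-5,205];roll=np.deg2rad(np.r_[-6,-10,-14,-16,(np.r_[274:204:-5,205]-290)])
q=c+60*np.c_[np.cos(np.deg2rad(phi)),np.sin(np.deg2rad(phi))]
for i in range(0,len(phi),8):
    s=slice(i,i+8);print(phi[s][-1],[[0,*map(int,(r-base).round()),0,round(a-r0,2)] for r,a in zip(q[s],roll[s])])
    base=base+(q[s][-1]-base).round();r0=roll[s][-1]
E
```

```text
259 [[0, 3, 0, 0, np.float64(-0.1)], [0, 6, 1, 0, np.float64(-0.17)], [0, 6, 1, 0, np.float64(-0.24)], [0, 6, 1, 0, np.float64(-0.28)], [0, 2, 0, 0, np.float64(-0.28)], [0, -3, 0, 0, np.float64(-0.37)], [0, -8, 0, 0, np.float64(-0.45)], [0, -13, 1, 0, np.float64(-0.54)]]
219 [[0, -6, 1, 0, np.float64(-0.09)], [0, -11, 3, 0, np.float64(-0.17)], [0, -15, 5, 0, np.float64(-0.26)], [0, -20, 8, 0, np.float64(-0.35)], [0, -24, 10, 0, np.float64(-0.44)], [0, -28, 14, 0, np.float64(-0.52)], [0, -32, 17, 0, np.float64(-0.61)], [0, -36, 21, 0, np.float64(-0.7)]]
205 [[0, -3, 4, 0, np.float64(-0.09)], [0, -5, 9, 0, np.float64(-0.17)], [0, -7, 13, 0, np.float64(-0.24)]]
```

Call:
send_rows:
  deltas:
    - [[0, 3, 0, 0, -0.1], [0, 6, 1, 0, -0.17], [0, 6, 1, 0, -0.24], [0, 6, 1, 0, -0.28], [0, 2, 0, 0, -0.28], [0, -3, 0, 0, -0.37], [0, -8, 0, 0, -0.45], [0, -13, 1, 0, -0.54]]

```text
time: 13.62
position: [0.5202, -0.2033, 0.1878]
ee_rot: [[0.517, 0.856, -0.0], [0.856, -0.517, -0.001], [-0.001, 0.001, -1.0]]
wrist_force: [1.7, -2.3, -0.7]
width: 0.0005
```

Call:
send_rows:
  deltas:
    - [[0, -6, 1, 0, -0.09], [0, -11, 3, 0, -0.17], [0, -15, 5, 0, -0.26], [0, -20, 8, 0, -0.35], [0, -24, 10, 0, -0.44], [0, -28, 14, 0, -0.52], [0, -32, 17, 0, -0.61], [0, -36, 21, 0, -0.7]]

```text
time: 14.28
position: [0.4838, -0.1827, 0.1879]
ee_rot: [[0.947, 0.321, -0.001], [0.321, -0.947, -0.002], [-0.001, 0.002, -1.0]]
wrist_force: [0.5, -2.6, -1.4]
width: 0.0003
```

```bash
python3 - <<'E'
from fh import *
o=ctrl.observe();print(o['time'],o['position'],o['wrist_force']);print(handle())
snap('wrist','w6.png')
for a in(190,195,200,205):print(a,proj('wrist',[.53+.06*np.cos(np.deg2rad(a)),-.1425+.06*np.sin(np.deg2rad(a)),.207]))
im=cv2.imread('pics/w6.png').astype(int)
m=((im[...,2]>140)&(im[...,1]<70)&(im[...,0]<70)).astype(np.uint8);k,l,st,c=cv2.connectedComponentsWithStats(m)
print([(s.tolist(),q.round()) for s,q in zip(st[1:],c[1:]) if s[4]>30])
E
```

```text
14.2833 [ 0.48382147 -0.18268394  0.1879198 ] [ 0.45704775 -2.64856501 -1.44583452]
{'scene': (np.float64(291.6818513998553), np.float64(1451.9918304658777), [263, 290, 7, 7, 36]), 'side': (np.float64(325.70301331480266), np.float64(8726.42610287919), [134, 202, 5, 13, 16])}
190 (np.float64(257.0755772362314), np.float64(274.2164285192458))
195 (np.float64(267.4147933009581), np.float64(275.28807103658846))
200 (np.float64(277.77298568964886), np.float64(275.5517534170545))
205 (np.float64(288.0950095232959), np.float64(275.00562934868316))
[([433, 139, 17, 17, 216], array([441., 147.])), ([267, 262, 29, 23, 516], array([281., 274.]))]
```

The handle is at about 201°, with the tool 20° behind it. Finish to about 182°, back off, and measure.

Call:
send_rows:
  deltas:
    - [[0, -3, 4, 0, -0.09], [0, -5, 8, 0, -0.17], [0, -7, 12, 0, -0.24], [0, -9, 16, 0, -0.31], [0, -9, 17, 0, -0.33], [0, -9, 17, 0, -0.33]]

```text
time: 14.93
position: [0.4753, -0.1649, 0.1882]
ee_rot: [[1.0, 0.003, -0.001], [0.003, -1.0, -0.001], [-0.001, 0.001, -1.0]]
wrist_force: [-0.5, -2.5, -0.4]
width: 0.0004
```

Call:
send_rows:
  deltas:
    - [[0, 0, -8, 0, 0], [0, 0, -25, 10, 0], [0, 3, -50, 40, 0.1], [0, 6, -75, 75, 0.2], [0, 12, -95, 105, 0.3], [0, 20, -110, 123, 0.4], [0, 25, -112, 123, 0.5], [0, 25, -112, 123, 0.5]]

```text
time: 15.6
position: [0.5017, -0.2782, 0.3118]
ee_rot: [[0.875, 0.484, 0.002], [0.484, -0.875, -0.0], [0.002, 0.001, -1.0]]
wrist_force: [0.2, 0.1, 0.2]
width: 0.0007
```

Call:
send_rows:
  deltas:
    - [[0, 0, 0, 0, 0.12], [0, 0, 0, 0, 0.24], [0, 0, 0, 0, 0.36], [0, 0, 0, 0, 0.48], [0, 0, 0, 0, 0.6], [0, 0, 0, 0, 0.72], [0, 0, 0, 0, 0.84], [0, 0, 0, 0, 0.84]]

```text
time: 16.27
position: [0.5005, -0.2761, 0.31]
ee_rot: [[0.224, 0.975, -0.001], [0.975, -0.224, 0.001], [0.001, -0.002, -1.0]]
wrist_force: [0.4, -0.3, -0.1]
width: 0.0008
```

```bash
python3 - <<'E'
from h import *
o=ctrl.observe();print(o['time'],o['position'],o['ee_rot'][0],o['wrist_force'])
im=snap('wrist','w7.png').astype(int);s=snap('scene','s7.png');d=snap('side','d7.png')
m=((im[...,2]>150)&(im[...,1]<70)&(im[...,0]<70)).astype(np.uint8);k,l,st,c=cv2.connectedComponentsWithStats(m)
for q in st[1:]:
    if q[4]>60:
        u,v=q[0]+q[2]/2-.5,q[1]+q[3]/2-.5;print(q,'top at',atz('wrist',u,v,.207))
a=cv2.resize(cv2.imread('pics/w7.png')[0:250,140:540],(480,300));b=cv2.resize(d[145:275,225:365],(320,300),interpolation=2)
cv2.imwrite('pics/c7.png',np.hstack([a,b]))
# shift of everything on the bench between first and last still pictures
for n,f in(('scene','s7'),('side','d7')):
    A,B=[cv2.cvtColor(cv2.imread(p),cv2.COLOR_BGR2GRAY).astype(int) for p in('pics/%s0.png'%n,'pics/%s.png'%f)]
E
```

```text
16.2667 [ 0.5004777  -0.27609319  0.31002664] [ 0.22430173  0.97451893 -0.00126255] [ 0.36481496 -0.27807222 -0.10842893]
[233  41  21  23 379] top at [ 0.46919928 -0.14702128  0.207     ]
[359 151  12  12 110] top at [ 0.5445579  -0.24713333  0.207     ]
```

View pics/c7.png

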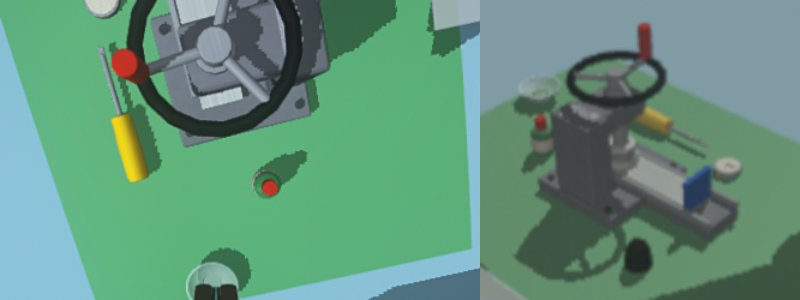

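The last picture shows the handle back on its spoke's first bearing, the slide pushed in, and the screwdriver, bottle, loupe, watch and dish in place. By the same wrist-camera measure the handle top is (0.469, -0.147), against (0.470, -0.144) at first. That is about 3 mm off, so I'll hand in.

```bash
python3 -c "
from workcell import ctrl
print(ctrl.hand_in())"
```

```text
the job is handed in; nothing more can be done
None
```

I pushed the slide home, turned the hand wheel one full turn clockwise by its handle, and handed the job in with the arm clear of everything, about 16 s on the robot's clock. No verdict was given, so these are my own checks.

- **Slide:** I pushed the blue plate until it stopped moving, with the force rising to about 12 N. The last pictures still show it pushed in.
- **Wheel:** the handle ended at (0.469, -0.147) against (0.470, -0.144) at the start, about 3 mm short of its first place by the wrist camera. The limit is 10 mm.
- **Other things:** by eye, the screwdriver, bottle, loupe, loose watch and dish look unmoved in the last pictures. I did not measure their positions, and the casing block and tweezers were not in those last crops, but the tool never went near them.

Two things did not go as planned:
- **First 70° of the turn:** with the fingers shut, the tips sat about level with the TCP instead of 22 mm ahead. They rode on top of the handle and dragged it round with about 9 N downward. I lifted off, went lower behind the handle, and pushed it from the side for the rest.
- **Force peak:** I read about 25 N on the wrist where the finger pressed too much along the spoke (limit 50 N on the press). I turned the tool to follow the handle over the last 65°, and the readings there were about 3 N. Forces were read only at the end of each move.

My colour-based check of the handle angle in the scene and side pictures failed, so I relied on the wrist camera and on the side view by eye, and the two agreed.

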